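# Set the portion dial of the cheese cutter

### The job

Set the cheese cutter's portion size: with a fingertip, gently push the dial round by its upright stud until the white index mark on the dial lines up with the one long, broad line on the white scale plate, then take the hand away. Do not squeeze the dial or lift it off its seat, and leave the jar, cup and spatula where they are.

Things in the scene. Friction and masses are not known exactly. Their poses are not given: they have to be found in the camera images.
- cutter: Cheese cutter, fixed, turned differently every time. Origin on the table under the dial's axis. Aluminium dial housing 210 mm square, 50 mm high, centred there; to its +y (from 105 mm off the axis) a steel deck with a backstop plate and a cheese block, both up to 130 mm above the table, then a wire bow up to 145 mm.
- scale_plate: Fixed white round plate, 186 mm diameter, 3 mm thick, flat on the housing under the dial. Origin on the dial's axis, 50 mm above the table; z up; x points along the long line: black, 7 mm broad, radial, 63 to 91 mm from the axis. Ten short lines (2 mm broad, 64 to 75 mm from the axis) stand 18 degrees apart, five on either side of it.
- long_line (a point): Point on the plate's top on the middle of the long line's breadth, 65 mm from the dial's axis, 53 mm above the table.
- dial (a joint): Angle of the dial in rad, growing counter-clockwise seen from above; end stops at 0 and 3.6. At the start the long line lies 0.5 to 2.5 rad counter-clockwise of the index mark, before the upper stop. Stiff by friction (about 0.08 N m, so about 2 N at the stud): it stays where it is left and does not spring back or coast.
- dial_disc: The dial: dark steel disc, 120 mm diameter, 18 mm thick, about 0.3 kg. Origin on its axis (the plate's axis) at its underside, 55 mm above the table; top 73 mm above the table. This frame does not turn with it. It rests loosely on its spindle and could be lifted 30 mm, which it must not be. A hub cap in its middle is 24 mm across, 4 mm high.
- index_mark (a point): Outer end of the white index mark, at the dial's top edge, 60 mm from its axis, 73 mm above the table. The mark is a radial line 5 mm broad, from 28 to 60 mm from the axis, and runs on down the rim.
- stud (a point): Centre of the top of the push stud: upright black round post, 16 mm diameter, 28 mm high, fixed on the dial 42 mm from its axis, exactly opposite the index mark. It is a sleeve that spins freely on its own pin, so a finger rolls along it. Its top is 101 mm above the table.
- jar: Glass jar with steel cap, 60 mm diameter, 85 mm high, standing on the table about 190 mm from the dial's axis; origin under its middle. To be left alone.
- cup: Open steel cup, 76 mm diameter, 65 mm high, on the table about 190 mm from the dial's axis; origin under its middle. To be left alone.
- spatula: Spatula 200 mm long with a wooden handle, lying flat on the table about 290 mm from the dial's axis; origin under its middle. To be left alone.

How it is judged (in metres and radians):
At the end, for the whole second after the job is handed in: The outer end of the index mark lies within 4.5 mm to either side of the long line's middle (about 4.3 degrees), on the long line's side of the dial; the dial is seated (less than 6 mm up) and at rest (y of index_mark in the frame of scale_plate between -0.0045 and 0.0045 m and x of index_mark in the frame of scale_plate above 0.03 m and z of index_mark in the frame of scale_plate below 0.027 m and velocity of joint dial between -0.02 and 0.02 rad/s); the robot touches nothing.
It fails at once if the dial is lifted 6 mm or more off its seat (not (z of index_mark in the frame of scale_plate below 0.027 m)).
It fails at once if the dial is pressed or squeezed with more than 30 N (contact force between the fingers and dial_disc above 30 N).
It fails at once if the jar is moved more than 25 mm (distance of jar from where it was at the start of the episode above 0.025 m).
It fails at once if the cup is moved more than 25 mm (distance of cup from where it was at the start of the episode above 0.025 m).
It fails at once if the spatula is moved more than 25 mm (distance of spatula from where it was at the start of the episode above 0.025 m).
It also fails if it takes over 45 s, if anything falls off the work surface, if the arm or the gripper's body presses on something with over 40 N, if the wrist force passes 120 N, or if a joint passes its speed limit or range.

### The arm

A 7-joint arm with a two-finger parallel gripper is mounted at the origin on the work surface. World frame = base frame: x ahead of the robot, y to its left, z up, the work surface at z = 0. Lengths are in mm, angles in rad, forces in N, time in s.
With the tool pointing down it reaches from about 400 to 875 mm from the base axis. Payload 4.4 kg.
Tool frame: the origin (TCP) lies at the very end of the fingers, on their centre line; the grasp point (between the pads) lies 19 mm behind it; z points along the fingers, y is the line along which they close (so a half turn about z gives the same grasp; the last joint's range is limited). The gripper opens to 85 mm and grips with 20 to 120 N. Pads are 22 mm wide; open, the fingers measure 114 mm over their backs; the gripper's body (76 mm by 85 mm) begins 54 mm behind the grasp point. The pads swing forward as they close: fully open they stand 13 mm farther back than shut.
Start: joints at [-1.241, 0.628, 0.038, 1.517, -0.027, 0.996, -0.02], TCP at [250.583, 599.771, 231.313] pointing down, gripper open.
Joint ranges: [-3.06, 3.06], [-0.37, 2.12], [-1.25, 1.32], [0.18, 2.47], [-1.1, 4.24], [0.23, 1.98], [-2.94, 2.94]. Speed limits (rad/s): [2.57, 2.57, 3.14, 3.14, 3.14, 3.14, 3.14].

### API

Orientations are given as [roll, pitch, yaw] about the fixed x, y, z axes, in that order (R = Rz(yaw) Ry(pitch) Rx(roll)).
In Python, from cell import sensors, get_image, camera_params, order gives the robot as it stands.
- The arm moves only by the shell command python3 -m inch 'ROWS' [OPENING]. ROWS is JSON, a list that holds one entry, the list of rows, each a list of 4 numbers: the shift along the tool's x, y, z in cm, then the turn about the tool's z in degrees. A call has 1 to 8 rows; each row is the pose to reach, as a shift and turn from the pose commanded when the call began, along the tool's axes at that moment; what a row does not reach only later rows make up. A row lasts 1/12 s, in which the tool goes at most 41.7 mm and 7.16 degrees, less where a joint would pass 70% of its speed; a pose out of reach is approached as far as the arm can. A call with a gripper value outside its range is refused whole. OPENING is the finger opening in cm, from 0 to 8.54, set as the call begins (- or left out, the last holds). The fingers move at their own pace and stop on an object; the grip force is fixed at half the most. Time passes only in rows, so rows that repeat a pose let the fingers close. It gives the time, the measured TCP pose, the force, the opening and the grip force at its end, in the units of the state.
- sensors.read_state(): the state, without advancing time (a new reading comes with each control period).
- get_image(name): name is "scene" or "top"; returns the picture (420x560x3 uint8, blue, green, red); there is no depth.
- camera_params(name): a dict with "mtx" (3x3 intrinsics, pixels), "D" ([k1, k2, p1, p2, k3] as OpenCV has them; the pictures are not rectified), "rvec" (rotation vector, rad) and "tvec" (3), from world to camera coordinates, as OpenCV has them. Camera axes: x right, y down, z forward; pixel columns grow to the right and rows downward; lengths in mm; the calibration is good to about 2 mm. A picture is of the moment at which its call begins. camera_params takes no time and is no camera call.
- order.finish_job(): hands the job in; it is judged then, once.
The state is a dict: "clock": time; "qpos": joint angles; "qd": joint speeds; "tau": joint torques, N m; "eef_pos": TCP position; "tool_rot": TCP orientation; "force": force on the tool from outside, world axes, zero at the start; "torque": the same for the moment, N m; "width": finger opening in mm; "gripper_force": force on a finger pad.
Only numpy, scipy, OpenCV 4.12 (cv2) and the standard library are available. Lean on these libraries where they do the work, as an engineer would, in place of code of your own. Each camera call takes 0.05 s, during which the arm holds its last target. There are 200 camera calls.

## Working session

There is one attempt and no reset: what is moved stays moved. The work goes in short steps, Python scripts to look and compute and a shell command to move; the robot and the scene stay as the last step left them, time stands still between calls to the robot, and variables do not carry over. Pictures are saved under pics/ and viewed, at most 10 in all, crops included, and the job is handed in when it is done.

```bash
mkdir -p pics; cat > h.py <<'E'
import cv2,numpy as np
from cell import sensors,get_image,camera_params,order
def ray(cam,uv,z):
    p=camera_params(cam);K=np.array(p["mtx"],float);D=np.array(p["D"],float)
    R=cv2.Rodrigues(np.array(p["rvec"],float))[0];t=np.array(p["tvec"],float).ravel()
    n=cv2.undistortPoints(np.array(uv,float).reshape(-1,1,2),K,D).reshape(-1,2)
    d=np.c_[n,np.ones(len(n))]@R;c=-R.T@t
    return c+d*((z-c[2])/d[:,2])[:,None]
def proj(cam,P):
    p=camera_params(cam)
    return cv2.projectPoints(np.array(P,float).reshape(-1,1,3),np.array(p["rvec"],float),np.array(p["tvec"],float),np.array(p["mtx"],float),np.array(p["D"],float))[0].reshape(-1,2)
E
python3 - <<'E'
from h import *
for c in("top","scene"):
    cv2.imwrite(f"pics/{c}0.png",get_image(c))
s=sensors.read_state();print(s["clock"],s["eef_pos"],s["tool_rot"],s["force"],s["width"])
E
```

```text
0.1 [250.33263337 599.2474617  230.47515964] [-3.13986935e+00 -6.09594295e-06  2.74584425e+00] [ 0.27345816 -0.38933904  0.25767267] 85.51357548674375
```

View pics/top0.png

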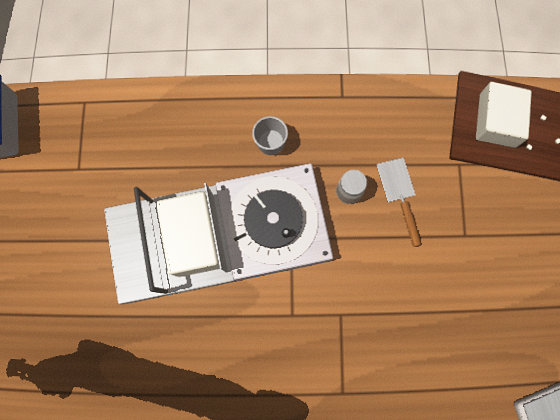

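View pics/scene0.png

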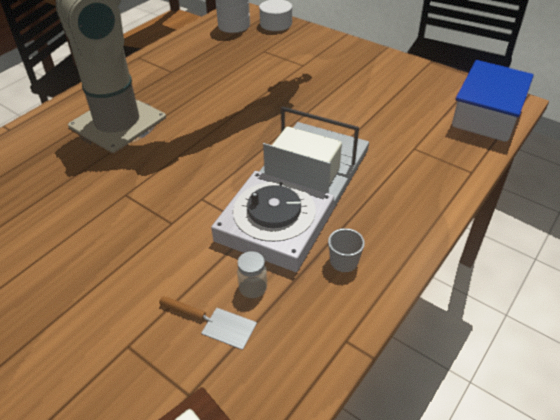

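The top view shows the dial's hub at about (273,217), the stud at (288,232), the index mark at (259,198) and the long line at (239,238). The jar is at (352,186) and the cup at (270,134). Next I measure these more precisely.

```bash
python3 - <<'E'
from h import *
im=cv2.imread("pics/top0.png")
print("camdir",[ray("top",[(273,217)],z)[0].round() for z in(0,300)])
x0,y0=215,160
c=im[y0:y0+120,x0:x0+125]; cv2.imwrite("pics/crop0.png",cv2.resize(c,None,fx=5,fy=5,interpolation=cv2.INTER_CUBIC))
g=cv2.cvtColor(im,cv2.COLOR_BGR2GRAY)
m=np.zeros_like(g);m[165:275,225:325]=(g[165:275,225:325]<85)
n,l,st,ce=cv2.connectedComponentsWithStats(m)
for i in range(1,n):
    if st[i,4]>15: print(st[i],ce[i])
for nm,uv,z in(("hub",(273,217),77),("stud",(287.5,232),101),("idx",(258,194),73),("long",(239,238),53),("jar",(353,181),85),("cup",(270,130),65)):
    print(nm,ray("top",[uv],z)[0].round(1))
E
```

```text
camdir [array([631., -52.,   0.]), array([575., -59., 300.])]
[313 167  12  51 254] [320.06299213 186.98818898]
[255 190  48  58 921] [283.79044517 213.1465798 ]
[247 198  15  11  28] [254.         202.64285714]
[234 234  12   7  30] [238.83333333 236.93333333]
[225 263   3   9  17] [225.58823529 267.94117647]
hub [616.4 -53.6  77. ]
stud [581.7 -82.5 101. ]
idx [665.6 -23.1  73. ]
long [577.8  17.4  53. ]
jar [ 687.6 -217.9   85. ]
cup [807.  -48.3  65. ]
```

View pics/crop0.png

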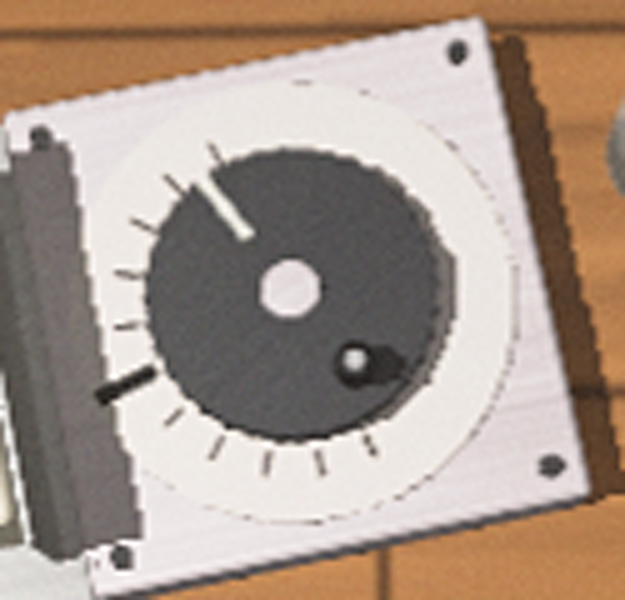

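Crop: hub at (290,288), stud top at about (355,362), index mark running from (248,238) out to (200,182), and long line from (157,373) to (97,395). Index to long line is a counter-clockwise turn, so the stud moves mostly towards +x. I'll push with a flat side of the closed fingers, facing roughly +x.

```bash
cat >> h.py <<'E'
def px(p,x0=215,y0=160,f=5): return [((u+.5)/f-.5+x0,(v+.5)/f-.5+y0) for u,v in p]
E
python3 - <<'E'
from h import *
C=ray("top",px([(290,288)]),77)[0]
I=ray("top",px([(248,238),(200,182)]),73); L=ray("top",px([(157,373),(97,395)]),53)
S=ray("top",px([(354,361)]),101)[0]
a=lambda p:np.degrees(np.arctan2(*(p-C)[1::-1]))
r=lambda p:np.hypot(*(p-C)[:2])
print("C",C,"S",S,a(S),r(S))
for p in(*I,*L):print(p.round(1),a(p).round(1),r(p).round(1))
d=I[1]-I[0];e=L[1]-L[0];print(np.degrees(np.arctan2(d[1],d[0])),np.degrees(np.arctan2(e[1],e[0])))
s=sensors.read_state();y=s["tool_rot"][2]
T=np.array([[np.cos(y),np.sin(y)],[np.sin(y),-np.cos(y)]]) # cols tool x,y
n=np.array([.98,-.17]);tgt=S[:2]-n*42
print("target",tgt,"shift cm tool",T.T@(tgt-s["eef_pos"][:2])/10)
E
```

```text
C [616.04552969 -52.79700081  77.        ] S [582.11858562 -78.35900722 101.        ] -143.00407151621428 42.47886187043537
[637.8 -35.7  73. ] 38.2 27.6
[661.5 -16.1  73. ] 38.9 58.4
[585.5   3.   53. ] 118.7 63.6
[576.7  27.7  53. ] 116.0 89.6
39.57400214440004 109.67919620946705
target [540.95858562 -71.21900722] shift cm tool [-52.66270369 -50.6609015 ]
```

```bash
python3 -m inch '[[[-2.9,-2.8,0,-2],[-5.8,-5.6,0,-4],[-8.7,-8.4,0,-6],[-11.6,-11.2,0,-8],[-14.5,-14,0,-10],[-17.4,-16.8,0,-12],[-20.3,-19.6,0,-12],[-23.2,-22.4,0,-12]]]' 0; python3 - <<'E'
from h import *
s=sensors.read_state();y=s["tool_rot"][2]
T=np.array([[np.cos(y),np.sin(y)],[np.sin(y),-np.cos(y)]])
print(y,T.T@(np.array([541,-71])-s["eef_pos"][:2])/10)
E
```

```text
clock: 0.77
eef_pos: [378.5, 301.6, 231.2]
tool_rot: [-3.141, -0.0, 2.956]
force: [0.9, -0.1, 0.5]
width: -0.2
gripper_force: 0.0
2.955569370700712 [-22.8605739  -33.61192551]
```

```bash
python3 -m inch '[[[-2.2,-3.2,0,0],[-4.4,-6.4,0,0],[-6.6,-9.6,0,0],[-8.8,-12.8,0,0],[-11,-16,0,0],[-13.2,-19.2,0,0],[-15.4,-22.4,0,0],[-17.6,-25.6,0,0]]]'; python3 - <<'E'
from h import *
s=sensors.read_state();y=s["tool_rot"][2]
T=np.array([[np.cos(y),np.sin(y)],[np.sin(y),-np.cos(y)]])
print(y,T.T@(np.array([541,-71])-s["eef_pos"][:2])/10)
E
```

```text
clock: 1.43
eef_pos: [504.0, 17.6, 231.2]
tool_rot: [-3.142, -0.0, 2.955]
force: [0.9, -0.0, 0.1]
width: -0.2
gripper_force: 0.0
2.9551756316643933 [-5.27669038 -8.01630038]
```

```bash
python3 -m inch '[[[-2.2,-3.3,0,0],[-4,-6,2,0],[-5.1,-7.8,5,0],[-5.1,-7.8,8.5,0],[-5.1,-7.8,11.5,0],[-5.1,-7.8,11.5,0],[-5.1,-7.8,11.5,0]]]'; python3 - <<'E'
from h import *
im=get_image("top");cv2.imwrite("pics/c1.png",cv2.resize(im[150:290,205:335],None,fx=4,fy=4,interpolation=cv2.INTER_CUBIC))
s=sensors.read_state();print(s["eef_pos"],s["force"])
im=get_image("scene");cv2.imwrite("pics/c2.png",cv2.resize(im[100:290,190:350],None,fx=3,fy=3,interpolation=cv2.INTER_CUBIC))
E
```

```text
clock: 2.02
eef_pos: [538.1, -66.4, 115.1]
tool_rot: [-3.141, -0.004, 2.955]
force: [-0.0, 0.6, -0.4]
width: -0.1
gripper_force: 0.0
[539.69167654 -66.42499529 116.79045343] [-0.4326915   0.279017    0.71113276]
```

View pics/c2.png

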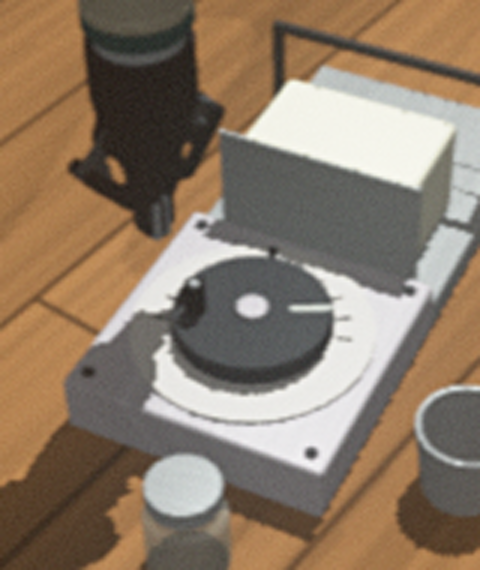

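The view shows the closed fingertip up and behind the stud (stud at (190,300) in the crop), with the path clear. Next I lower to about z = 85 and push slowly, tracking the stud sideways.

```bash
python3 -m inch '[[[0,-0.3,1.5,0],[0,-0.3,3.1,0],[0,-0.3,3.1,0],[-0.8,-0.3,3.1,0],[-1.5,-0.3,3.1,0],[-2,-0.3,3.1,0],[-2.4,-0.5,3.1,0],[-2.8,-0.7,3.1,0]]]';python3 -m inch '[[[-0.4,-0.2,0,0],[-0.8,-0.4,0,0],[-1.2,-0.5,0,0],[-1.6,-0.6,0,0],[-1.6,-0.6,0,0]]]'; python3 - <<'E'
from h import *
im=get_image("scene");cv2.imwrite("pics/c3.png",cv2.resize(im[100:290,190:350],None,fx=3,fy=3,interpolation=cv2.INTER_CUBIC))
E
```

```text
clock: 2.78
eef_pos: [566.8, -78.9, 86.0]
tool_rot: [3.141, 0.001, 2.956]
force: [-2.2, 0.4, 2.0]
width: 0.0
gripper_force: 1.4
clock: 3.2
eef_pos: [581.3, -88.2, 85.3]
tool_rot: [-3.141, 0.001, 2.955]
force: [-1.3, 0.4, 0.4]
width: 0.1
gripper_force: 0.6
```

View pics/c3.png

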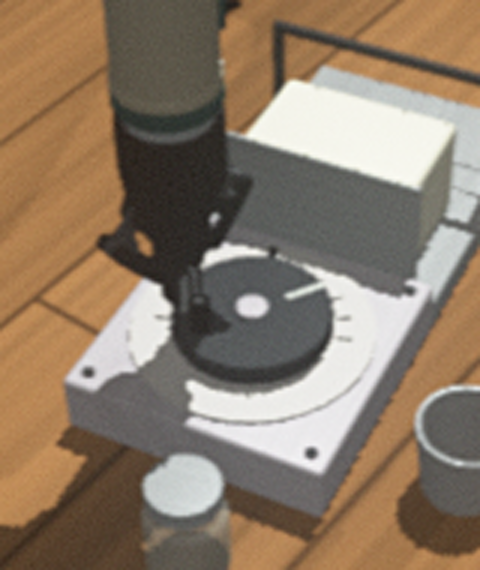

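The mark has turned to about (325,285) in the crop. I'll measure the mark's angle and the long line by masks in both cameras.

```bash
cat > m.py <<'E'
from h import *
def run():
    for cam in("scene","top"):
        im=get_image(cam);hsv=cv2.cvtColor(im,cv2.COLOR_BGR2HSV);v=hsv[...,2].astype(int)
        C=np.array([616,-52.8])
        vv,uu=np.mgrid[0:420,0:560];uv=np.c_[uu.ravel(),vv.ravel()];val=v.ravel()
        def sel(z,r0,r1,C,lo,hi,f):
            P=ray(cam,uv,z)[:,:2]-C;r=np.hypot(*P.T);a=np.degrees(np.arctan2(P[:,1],P[:,0]))
            k=(r>r0)&(r<r1)&(((a-lo)%360)<hi-lo)&f(val);return P[k],a[k]
        h,_=sel(77,0,14,C,-180,180,lambda x:x>150);C=C+h.mean(0)
        h,_=sel(77,0,14,C,-180,180,lambda x:x>150);C=C+h.mean(0)
        m,a=sel(73,31,56,C,20,150,lambda x:x>140)
        l,b=sel(53,72,89,C,105,130,lambda x:x<80)
        l2,b2=sel(53,64,89,C,105,130,lambda x:x<80)
        print(cam,"C",C.round(1),"mark",len(a),a.mean().round(1) if len(a) else None,a.std().round(1) if len(a) else None,"long",len(b),b.mean().round(1) if len(b) else None,len(b2),b2.mean().round(1) if len(b2) else None)
    s=sensors.read_state();print(s["clock"],s["eef_pos"].round(1),np.round(s["force"],1))
run()
E
python3 m.py
```

```text
scene C [619.1 -54.7] mark 29 64.3 3.2 long 5 117.2 5 117.2
top C [616.  -49.4] mark 430 88.0 41.7 long 18 118.0 25 118.1
3.35 [581.2 -87.6  85.3] [-0.1  0.7 -0.2]
```

```bash
python3 -m inch '[[[-0.4,-0.1,0,0],[-0.8,-0.1,0,0],[-1.2,-0.1,0,0],[-1.6,-0.1,0,0],[-2,0.1,0,0],[-2.4,0.2,0,0],[-2.8,0.4,0,0],[-2.8,0.4,0,0]]]';python3 m.py
```

```text
clock: 4.02
eef_pos: [610.0, -88.3, 85.3]
tool_rot: [3.141, 0.002, 2.956]
force: [-0.9, -0.2, -0.1]
width: 0.1
gripper_force: 0.5
scene C [619.3 -54.7] mark 25 103.1 3.0 long 17 124.3 18 124.6
top C [616.2 -51.6] mark 453 73.5 31.6 long 13 118.0 13 118.0
4.1167 [609.7 -88.7  85.4] [-0.6 -0.5 -0. ]
```

```bash
python3 -m inch '[[[-0.3,0.1,0,0],[-0.6,0.2,0,0],[-0.75,0.3,0,0],[-0.75,0.3,0,0],[-0.75,0.3,0,0]]]';python3 m.py
python3 -m inch '[[[1.5,0,0,0],[3.5,0,0,0],[6.5,0,-1,0],[9,2,-4,0],[9,6,-4,0],[9,10,-4,0],[9,10,-4,0]]]'; python3 - <<'E'
from m import *
im=get_image("top");cv2.imwrite("pics/c4.png",cv2.resize(im[160:280,215:340],None,fx=5,fy=5,interpolation=cv2.INTER_CUBIC))
E
```

```text
clock: 4.53
eef_pos: [616.8, -87.2, 85.3]
tool_rot: [3.141, 0.001, 2.955]
force: [-0.7, 0.7, 0.8]
width: -0.1
gripper_force: 0.7
scene C [619.8 -54.3] mark 23 114.2 2.9 long 31 124.8 38 125.2
top C [618.7 -51.9] mark 450 72.0 32.1 long 2 117.4 4 116.8
4.6333 [616.7 -87.3  85.3] [-2.1  0.9  0.6]
clock: 5.22
eef_pos: [549.3, 38.5, 126.6]
tool_rot: [3.134, 0.005, 2.967]
force: [0.3, 2.1, 0.1]
width: -0.2
gripper_force: 0.0
scene C [620.  -54.8] mark 23 114.2 2.8 long 9 124.1 13 125.6
top C [616.1 -52.6] mark 41 113.1 2.8 long 88 119.8 96 119.6
5.3167 [547.8  30.3 125.7] [-0.8 -0.8 -1. ]
```

View pics/c4.png

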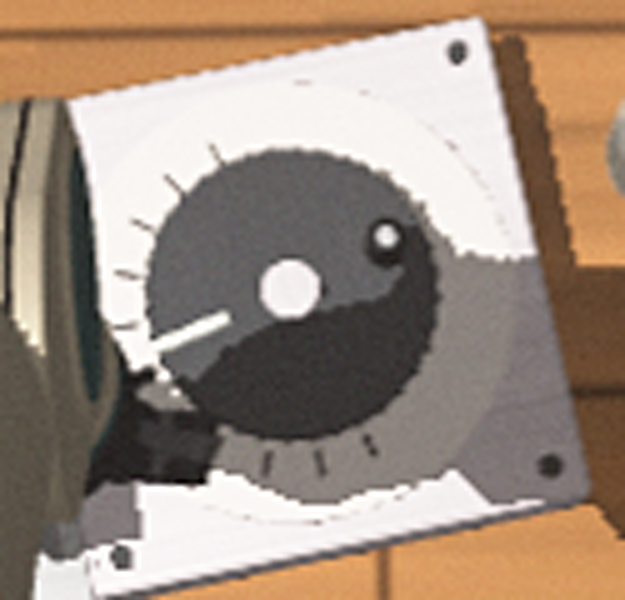

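Crop: the mark runs out to about (160,350) and sits slightly clockwise of the long line, which is half hidden by the hand at (140,375). I raise the hand out of view for an unobstructed measurement.

```bash
python3 -m inch '[[[0,-1,-3,0],[0,-3,-6,0],[2,-5.5,-8,0],[5,-8.5,-8,0],[8,-11.5,-8,0],[11,-14.5,-8,0],[11,-14.5,-8,0],[11,-14.5,-8,0]]]'; python3 - <<'E'
from m import *
im=get_image("top");cv2.imwrite("pics/c5.png",cv2.resize(im[180:260,220:300],None,fx=7,fy=7,interpolation=cv2.INTER_CUBIC))
E
```

```text
clock: 6.03
eef_pos: [409.2, -97.6, 205.5]
tool_rot: [-3.14, -0.001, 2.948]
force: [0.7, 0.4, 0.1]
width: -0.3
gripper_force: 0.0
scene C [619.2 -54.8] mark 23 113.1 2.8 long 4 119.8 4 119.8
top C [615.8 -52.5] mark 38 112.3 2.5 long 20 117.0 26 117.0
6.1333 [412.5 -95.4 205.6] [0.9 0.1 0. ]
```

View pics/c5.png

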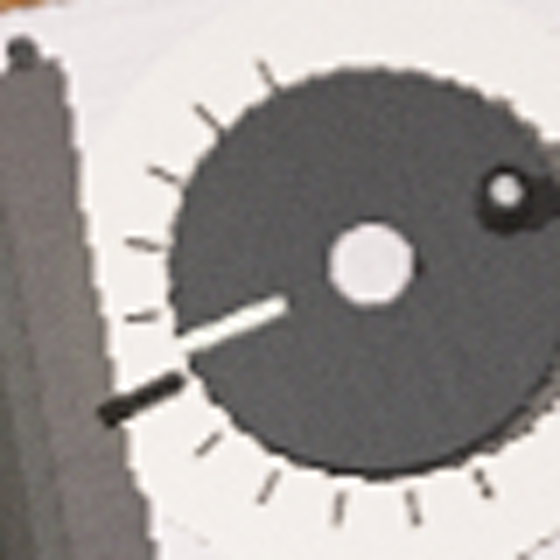

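In this clear view the mark runs (288,302) to (190,348) and the long line (185,378) to (105,415). The mark is about 3.5 to 4.5 degrees short. I re-approach behind the stud and push about 2.3 mm beyond the last contact (TCP at about x 619).

```bash
python3 -m inch '[[[-3.5,0.9,0,0],[-7,1.9,0,0],[-10.5,2.8,0,0],[-14,3.7,2,0],[-17.2,4.6,5,0],[-17.2,4.6,8,0],[-17.2,4.6,8,0],[-17.2,4.6,8,0]]]';python3 - <<'E'
from h import *
s=sensors.read_state();y=s["tool_rot"][2]
T=np.array([[np.cos(y),np.sin(y)],[np.sin(y),-np.cos(y)]])
print(s["eef_pos"],T.T@(np.array([619,-87.3])-s["eef_pos"][:2])/10)
E
```

```text
clock: 6.85
eef_pos: [588.2, -80.0, 123.0]
tool_rot: [-3.141, -0.005, 2.957]
force: [-0.2, -1.1, 0.0]
width: -0.2
gripper_force: 0.0
[588.17037629 -80.02279655 123.03274772] [-3.16419385 -0.14869824]
```

```bash
python3 -m inch '[[[0,-0.1,2,0],[0,-0.1,3.8,0],[0,-0.1,3.8,0],[0,-0.1,3.8,0],[-1,-0.1,3.8,0],[-2,-0.1,3.8,0],[-2.4,-0.1,3.8,0],[-2.4,-0.1,3.8,0]]]';python3 - <<'E'
from h import *
s=sensors.read_state();y=s["tool_rot"][2]
T=np.array([[np.cos(y),np.sin(y)],[np.sin(y),-np.cos(y)]])
print(s["eef_pos"],T.T@(np.array([619,-87.3])-s["eef_pos"][:2])/10)
E
```

```text
clock: 7.52
eef_pos: [614.6, -86.8, 89.4]
tool_rot: [3.141, 0.004, 2.955]
force: [0.0, -1.1, -0.3]
width: 0.1
gripper_force: 0.0
[614.56390185 -86.81561751  89.36163331] [-0.4449008   0.03462956]
```

```bash
python3 -m inch '[[[-0.2,0,0,0],[-0.35,0,0,0],[-0.45,0,0,0],[-0.45,0,0,0],[-0.45,0,0,0]]]';python3 -m inch '[[[1.5,0,0,0],[3.5,0,-1,0],[6,0,-4,0],[9,0,-8,0],[13,0,-9,0],[17,0,-9,0],[20,0,-9,0],[20,0,-9,0]]]'; python3 - <<'E'
from m import *
im=get_image("top");cv2.imwrite("pics/c6.png",cv2.resize(im[180:260,220:300],None,fx=7,fy=7,interpolation=cv2.INTER_CUBIC))
E
```

```text
clock: 7.93
eef_pos: [616.6, -87.3, 87.3]
tool_rot: [3.142, -0.001, 2.955]
force: [-0.3, 0.4, -0.3]
width: 0.1
gripper_force: 0.2
clock: 8.6
eef_pos: [411.0, -49.1, 177.1]
tool_rot: [-3.141, -0.01, 2.956]
force: [-1.2, 0.3, 0.1]
width: 0.1
gripper_force: 0.0
scene C [619.2 -54.8] mark 23 113.1 2.8 long 3 116.6 3 116.6
top C [615.9 -52.5] mark 38 112.4 2.4 long 20 117.0 26 117.0
8.7 [419.6 -50.1 177.8] [ 1.3  0.9 -0.4]
```

View pics/c6.png

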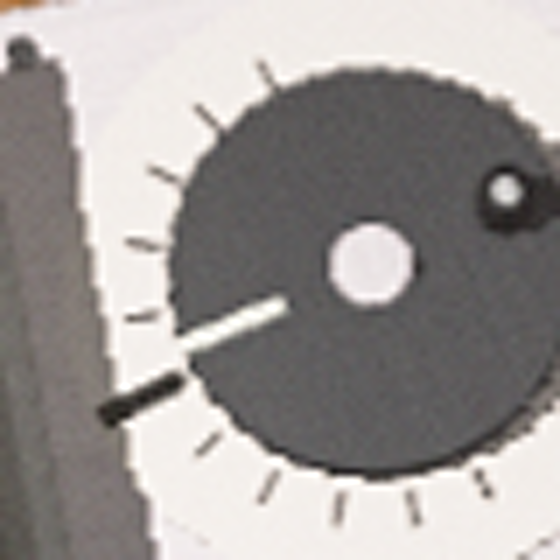

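The dial has not moved: the push stopped at x = 616.6, just touching. I'll repeat it 2.4 mm further.

```bash
python3 -m inch '[[[-4,0,0,0],[-8,0,0,0],[-12,0,1,0],[-14.5,0,4,0],[-16.5,0,8,0],[-17.5,0,9,0],[-18.5,0,9,0],[-19,0,9,0]]]';python3 -m inch '[[[-0.5,0,0,0],[-1,0,0,0],[-1.15,0,0,0],[-1.25,0,0,0],[-1.25,0,0,0],[-1.25,0,0,0]]]'; python3 m.py
```

```text
clock: 9.42
eef_pos: [608.9, -86.0, 85.0]
tool_rot: [-3.141, -0.001, 2.955]
force: [-0.2, -0.2, 0.1]
width: 0.0
gripper_force: 0.0
clock: 9.92
eef_pos: [618.7, -87.6, 87.5]
tool_rot: [3.142, -0.001, 2.955]
force: [-1.9, 1.0, -1.6]
width: -0.2
gripper_force: 1.2
scene C [620.2 -54.1] mark 24 118.1 3.3 long 27 124.8 32 125.2
top C [620.6 -50.8] mark 444 72.8 33.9 long 0 None 0 None
10.0167 [618.8 -87.7  87.4] [-2.2  1.4  0.2]
```

```bash
python3 -m inch '[[[1.5,0,0,0],[3.5,0,-1,0],[6,0,-4,0],[9,0,-8,0],[13,0,-9,0],[17,0,-9,0],[20,0,-9,0],[20,0,-9,0]]]'; python3 - <<'E'
from m import *
im=get_image("top");cv2.imwrite("pics/c7.png",cv2.resize(im[180:260,220:300],None,fx=7,fy=7,interpolation=cv2.INTER_CUBIC))
E
```

```text
clock: 10.68
eef_pos: [415.0, -49.8, 177.8]
tool_rot: [-3.141, -0.006, 2.956]
force: [-1.5, 0.1, -0.7]
width: 0.4
gripper_force: 0.0
scene C [619.1 -54.7] mark 25 116.7 3.1 long 4 116.5 4 116.5
top C [615.7 -52.5] mark 33 115.7 2.1 long 20 116.9 26 116.9
10.7833 [423.3 -50.7 178.4] [ 0.8 -0.4 -0.6]
```

View pics/c7.png

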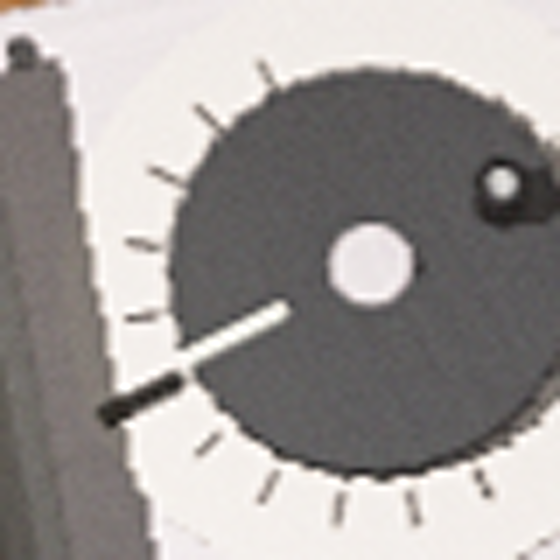

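The mark's outer end at (192,362) now points along the long line, which starts at (183,380). The remaining offset is about 0 to 1.2 degrees, well inside the 4.3 allowed, and the hand is clear.

```bash
python3 -c "
from cell import order;print(order.finish_job())"
```

```text
the job is handed in; nothing more can be done
None
```

The dial's index mark lines up with the long line to about 1° by the last camera measurement (4.3° allowed), the hand is clear, and the job is handed in; no pass/fail result came back.

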